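# Drop the cam, then push the stone home

## Robot

A 7-joint arm with a two-finger parallel gripper is mounted at the origin on the work surface. World frame = base frame: x ahead of the robot, y to its left, z up, the work surface at z = 0. Lengths are in m, angles in rad, forces in N, time in s.
With the tool pointing down it reaches from about 0.4 to 0.85 m from the base axis. Payload 4.5 kg.
Tool frame: the origin (TCP) lies between the finger pads; the fingertips stand bot.tips_ahead ahead of it and the grasp point (between the pads) lies 11 mm behind it (bot.tips_ahead is the distance from the TCP to the fingertips, in m); x points along the fingers, y is the direction in which the jaws open and shut, and the axes are right-handed (so a half turn about x gives the same grasp; the last joint's range is limited). The gripper opens to 88 mm and grips with 3 to 60 N. Pads are 18 mm wide; open, the fingers measure 123 mm over their backs; the gripper's body (75 mm by 187 mm) begins 45 mm behind the grasp point.
Start: joints at [-1.206, 0.689, -0.195, 1.565, 0.157, 0.902, -0.215], TCP at [0.203, 0.591, 0.247] pointing down, gripper open.
Joint ranges: [-3.01, 3.01], [-0.46, 2.08], [-1.47, 1.51], [0.13, 2.56], [-1, 4.14], [0.04, 2.09], [-2.66, 2.66]. Speed limits (rad/s): [2.57, 2.57, 3.14, 3.14, 3.14, 3.14, 3.14].

## Interface

Orientations are given as [roll, pitch, yaw] about the fixed x, y, z axes, in that order (R = Rz(yaw) Ry(pitch) Rx(roll)).
In Python, from station import bot gives the robot as it stands.
- The arm moves only by the shell command python3 -m pendant 'ROWS'. ROWS is JSON, a list of rows, each an object of numbers: "hand": the opening, from 0 (shut) to 1 (fully open); "x", "y", "z": the shift along the tool's x, y, z in units of 30 mm (1.0 is 30 mm); "turn": the turn about the tool's x in units of 6 degrees (1.0 is 6 degrees). In form: [{"hand": .., "x": .., "y": .., "z": .., "turn": ..}, ...]. A call has 1 to 8 rows; each row shifts and turns the commanded pose from where the row before left it, along the tool's axes as they then stand; what a row does not reach is not made up. A row lasts 1/10 s, in which the tool goes at most 50 mm and 8.59 degrees, less where a joint would pass 70% of its speed; a pose out of reach is approached as far as the arm can. A call is refused whole if a number of a shift passes 1 or a number of a turn 1, either way. A call with a gripper value outside its range is refused whole. The fingers move at their own pace and stop on an object; the grip force is fixed at half the most. Time passes only in rows, so rows that do not move let the fingers close. It gives the time, the measured TCP pose, the force and the opening at its end, in the units of the state.
- bot.sense(): the state, without advancing time (a new reading comes with each control period).
- bot.snapshot(name): name is "side" or "top"; returns a dict with "frame" (480x640x3 uint8, red, green, blue), "mtx" (3x3 intrinsics, pixels), "k1" (the pictures are not rectified: a ray, as slopes to the right and down, at radius r is drawn at 1 + k1 r^2 times it, then the intrinsics apply), "position" and "orientation" of the camera in the world. Camera axes: x right, y down, z forward; pixel columns grow to the right and rows downward; lengths in m; the calibration is good to about 2 mm. A picture is of the moment at which its call begins. There is no depth.
- bot.close_job(): hands the job in, once; it reports no verdict.
The state is a dict: "t": time; "q": joint angles; "qd": joint speeds; "effort": joint torques, N m; "position": TCP position; "ee_rot": TCP orientation; "ft_force": force on the tool from outside, world axes, zero at the start; "ft_torque": the same for the moment, N m; "grip_width": finger opening in m.
Only numpy, scipy, OpenCV 4.12 (cv2) and the standard library are available. Lean on these libraries where they do the work, as an engineer would, in place of code of your own. Each camera call takes 0.05 s, during which the arm holds its last target. There are 200 camera calls.

## Task

With fingertip pushes only, swing the lever of the eccentric cam until the cam's low side faces the roller of the slide, and only then push the slide forward by its rear plate until it has shoved the stone block home, flat and square against the fence. Do not touch the stone with the hand, lift nothing, and leave the other things on the bench where they are; finish with the cam still low and the hand clear of everything.

Things in the scene. Friction and masses are not known exactly. Their poses are not given: they have to be found in the camera images.
- jig: Squaring jig on a plywood board 400 x 320 x 18 mm. Origin on the bench top (z 0) under the slide's centre line; x = the way the slide is pushed, z up. Board covers x -195 to 205, y -210 to 110 mm. Rails (38 mm high) flank the slide at y +-30, x -110 to 12. A dark wooden fence, 150 mm wide, 60 high, crosses the far end. Heights in this list are above the bench.
- slide (a joint): Slide position along jig x, m: 0 = fully back (starts 0 to 0.008), 0.042 = stone home on the fence, end 0.055. Stays where left (4 N friction, some 4 N more pushing the stone). Steel bar 44 mm wide: upright plate at the rear, 80 mm wide wooden pad in front (face at jig x = 30 mm when 0, top 46 high), side arm (top 51 high) out to y -118 with the brass roller.
- push_face (a point): Centre line of the rear face of the slide's upright push plate, 65 mm high. Plate 50 mm wide (jig y), 16 thick, 38 to 87 mm high. At jig x = -150 mm, y = 0 when the slide is at 0. Push here towards jig +x.
- roller (a point): Centre of the slide's follower roller: brass, 20 mm diameter, 22 to 51 mm high, at jig x = -95, y = -105 mm when the slide is at 0. Driven forward it meets the cam: at 12 mm of slide travel if the high side faces it, only at 48 mm if the low side does.
- cam_pivot (a point): The cam's upright axis at the plate's upper face (37 mm high), fixed at jig x = -21, y = -105 mm. The cam is a round aluminium plate, 68 mm diameter, 13 thick, bored 18 mm off centre: it reaches 52 mm from the axis on the high side (small dark spot), 16 mm on the low side. A 24 mm hub on it (to 71 mm high) carries the lever.
- cam (a joint): Cam angle, rad, growing counter-clockwise from above, free -1.2 to 3.05; starts 1.9 to 2.9. 0 = low side straight towards the roller (jig -x), high side towards jig +x; near 3.14 the high side faces the roller. Within 0.45 either way counts as low. Stays where left (0.14 N m friction). Turn it clockwise from its start.
- cam_lever (a point): Point on the lever's middle line, 52 mm from the cam axis, 62 mm high: push here. The lever is a level steel bar from the axis outwards, 12 mm wide, 54 to 70 mm high, with a 22 mm black ball (51 to 73 high) 84 mm from the axis. It turns with the cam; its direction is (cam angle - 2.4 rad) counter-clockwise from jig x, so at low it points 2.4 rad clockwise of jig x.
- blank: Pale limestone block 90 x 90 x 30 mm, 0.6 kg, lying loose on the board (top at 48 mm) between the slide's pad and the fence. Origin at the centre of its underside, x roughly along the jig's x. Home: origin at jig x = 117 mm.
- fence (a point): Middle of the fence's inner face (the face the stone must meet), 33 mm high.
- rubbing_stone: Bystander: grey rubbing stone 75 x 30 x 24 mm on the board, left of the slide. Origin under its centre.
- pencil: Bystander: flat wooden pencil, about 140 x 9 x 9 mm, on the board left of the stone block. Origin under its middle.
- offcut: Bystander: limestone offcut 50 x 36 x 20 mm on the board, in the corner beyond the cam. Origin under its centre.
- chisel: Bystander: stone chisel, 200 mm long, 14 mm high, lying on the bench beyond the cam side of the board. Origin near its middle.
- mallet: Bystander: wooden carver's mallet standing head down, 90 mm diameter, 192 mm tall, behind the board on the cam side. Origin under its centre.
- brush: Bystander: dusting brush lying on the bench beyond the fence.
- jar: Bystander: closed glass jar, 72 mm diameter, 90 mm tall, on the bench beyond the fence on the cam side. Origin under its centre.
Not all that is in view belongs to the job. What is meant by the blank is not black or orange, and is the smaller of those in its own colour.

How it is judged:
On the way, in this order (a step that is already met when the one before it is completed fails the run):
1. the cam's low side faces the roller (within 0.45 rad), the slide not yet pushed home (value of joint cam between -0.45 and 0.45 rad and value of joint slide below 0.03 m), for 0.2 s.
2. the slide is pushed forward and has the stone against the fence (value of joint slide above 0.039 m and x of blank in the frame of jig above 0.114 m), for 0.2 s.
At the end, for the whole second after the job is handed in: The cam is within 0.45 rad of its low point, the slide is at 39 mm or more (42 is home), and the stone lies flat on the board at rest, within 3 mm of touching the fence and 0.05 rad of square to it (all of step 2 and value of joint cam between -0.45 and 0.45 rad and angle between the x axis of blank and the x axis of jig, either way round below 0.05 rad and y of blank in the frame of jig between -0.03 and 0.03 m and z of blank in the frame of jig below 0.021 m and angle between blank's own z axis and vertical below 0.05 rad and linear speed of blank below 0.01 m/s).
It fails at once if the slide pushed forward by more than 8 mm before the cam is at its low side (distance of push_face from where it was at the start of the episode above 0.008 m and value of joint cam above 0.6 rad).
It fails at once if the stone touched by the hand or arm (contact force between any of the fingers, the arm and blank above 1 N).
It fails at once if the stone lifted or tipped (z of blank in the frame of jig above 0.026 m or angle between blank's own z axis and vertical above 0.15 rad).
It fails at once if a bystander lifted or moved by more than 20 mm (distance of any of rubbing_stone, pencil, offcut, chisel, mallet, brush, jar from where it was at the start of the episode above 0.02 m).
It also fails if it takes over 54 s, if anything falls off the work surface, if the arm or the gripper's body presses on something with over 40 N, if the wrist force passes 120 N, or if a joint passes its speed limit or range.

## Working session

There is one attempt and no reset: what is moved stays moved. The work goes in short steps, Python scripts to look and compute and a shell command to move; the robot and the scene stay as the last step left them, time stands still between calls to the robot, and variables do not carry over. Pictures are saved under pics/ and viewed, about 8 in all and at most 12, crops included, and the job is handed in when it is done.

```bash
mkdir -p pics; cat > h.py <<'E'
import numpy as np, cv2
from station import bot
from scipy.spatial.transform import Rotation as R
def snap(name,fn=None):
    s=bot.snapshot(name)
    if fn: cv2.imwrite('pics/'+fn,s['frame'][:,:,::-1])
    return s
def camR(s):
    o=np.array(s['orientation'],float)
    return o if o.shape==(3,3) else R.from_euler('xyz',o).as_matrix()
def ray(s,px):
    d=(np.array(px,float)-[s['mtx'][0][2],s['mtx'][1][2]])/[s['mtx'][0][0],s['mtx'][1][1]]
    u=d.copy()
    for _ in range(20): u=d/(1+s['k1']*(u@u))
    return camR(s)@np.array([u[0],u[1],1])
def onz(s,px,z):
    d=ray(s,px);p=np.array(s['position']);return (p+d*(z-p[2])/d[2])
def proj(s,P):
    c=camR(s).T@(np.array(P)-s['position']);u=c[:2]/c[2];u=u*(1+s['k1']*(u@u))
    return u*[s['mtx'][0][0],s['mtx'][1][1]]+[s['mtx'][0][2],s['mtx'][1][2]]
E
python3 - <<'E'
from h import *
for n in('top','side'):
    s=snap(n,n+'0.png');print(n,s['position'],s['orientation'],s['mtx'],s['k1'])
print(bot.sense(),bot.tips_ahead)
E
```

```text
top [0.39942025 0.06670108 1.19166265] [-2.97404647 -0.01774498 -1.5528973 ] [[608.56015449   0.         324.19255224]
 [  0.         608.56015449 239.95165946]
 [  0.           0.           1.        ]] 0.012834086493878736
side [ 0.40866034 -0.88038788  0.89675747] [-2.28024353  0.01213823 -0.20384482] [[613.48956368   0.         320.71629115]
 [  0.         613.48956368 241.89247447]
 [  0.           0.           1.        ]] -0.11116578521845563
{'t': 0.1, 'q': array([-1.2061874 ,  0.68984948, -0.19451809,  1.56619496,  0.15728626,
        0.90251712, -0.21508198]), 'qd': array([ 1.01152157e-03, -4.20632110e-04, -6.35658213e-04, -3.03527137e-03,
       -6.67054734e-04,  7.86509272e-05, -1.65442794e-03]), 'effort': array([-3.09252653e-03, -5.28496420e+01, -1.27150465e+00, -1.53840441e+01,
       -5.25201287e-02,  1.89123872e-03,  4.55266058e-05]), 'position': array([0.20287028, 0.5905945 , 0.24603379]), 'ee_rot': array([-1.49990463,  1.56921607, -1.83063483]), 'ft_force': array([ 0.11046881,  0.38074509, -0.29296   ]), 'ft_torque': array([-0.03947262,  0.00966179, -0.01938888]), 'grip_width': 0.08834581493886731} 0.008
```

View pics/top0.png

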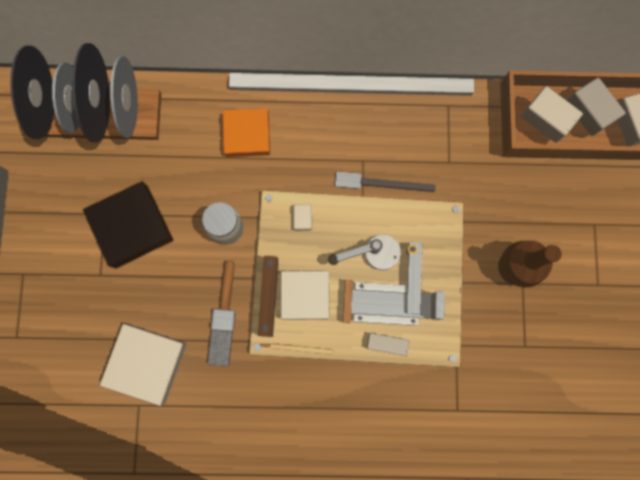

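View pics/side0.png

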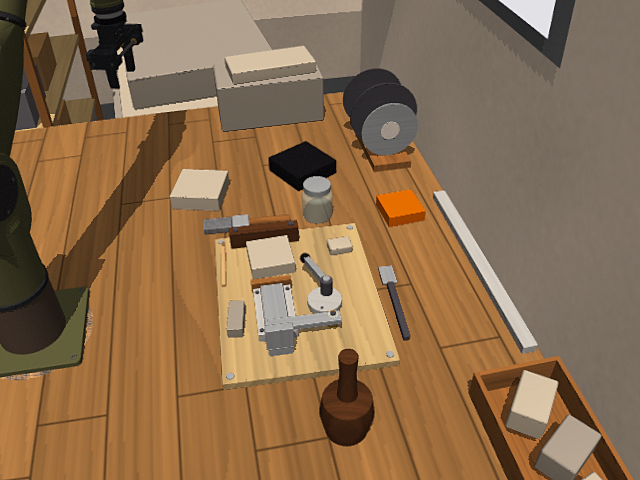

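The top view shows the fence at left (268,296), the push plate at right (438,305), the cam at (381,252) with its lever tip at (333,259), and the rubbing stone, pencil, offcut, chisel, mallet, brush and jar around them.
Candidates for the blank: 
- The pale block on the board (304,295).
- The bigger pale slab on the bench (142,363).
- The black (128,224) and orange (245,131) blocks, which the description rules out.

The block on the board is the smaller pale one and lies between pad and fence, so it fits. I'll confirm it in an enlarged crop.

```bash
python3 - <<'E'
from h import *
s=snap('top');f=s['frame']
cv2.imwrite('pics/crop1.png',cv2.resize(f[180:380,230:480],None,fx=3.2,fy=3,interpolation=cv2.INTER_CUBIC)[:,:,::-1])
c=[onz(s,p,0.018) for p in((262,192),(463,203),(460,366),(250,355))]
for p in c: print(np.round(p,4))
# corners: 0: (205,-210) 1:(-195,-210) 2:(-195,110) 3:(205,110)
J=np.array([(.205,-.21),(-.195,-.21),(-.195,.11),(.205,.11)]);W=np.array(c)[:,:2]
def fit(J,W):
    a=J-J.mean(0);b=W-W.mean(0)
    th=np.arctan2((a[:,0]*b[:,1]-a[:,1]*b[:,0]).sum(),(a*b).sum())
    Rm=np.array([[np.cos(th),-np.sin(th)],[np.sin(th),np.cos(th)]])
    t=W.mean(0)-Rm@J.mean(0);return th,Rm,t,W-(J@Rm.T+t)
th,Rm,t,r=fit(J,W);print(th,t,'res',np.round(r,4))
for n,p,z in(('hubtop',(377,245),.071),('ball',(333,259),.062),('camspot',(395,256),.037)):
    w=onz(s,p,z)[:2];print(n,np.round(w,4),'jig',np.round(Rm.T@(w-t),4))
piv=Rm@[-.021,-.105]+t;print('pivot',piv, proj(s,[*piv,.071]))
E
```

```text
[0.6919 0.1742 0.018 ]
[ 0.6784 -0.2245  0.018 ]
[ 0.3614 -0.2123  0.018 ]
[0.3748 0.1857 0.018 ]
1.5355507418511174 [ 0.47649133 -0.02245662] res [[-0.0017 -0.0008]
 [-0.0011  0.0002]
 [ 0.0017  0.0012]
 [ 0.001  -0.0006]]
hubtop [ 0.5818 -0.0486] jig [-0.0224 -0.1062]
ball [0.555  0.0329] jig [ 0.0581 -0.0765]
camspot [ 0.5667 -0.0868] jig [-0.0611 -0.0924]
pivot [ 0.58068611 -0.0471436 ] [376.21705569 245.5802395 ]
```

View pics/crop1.png

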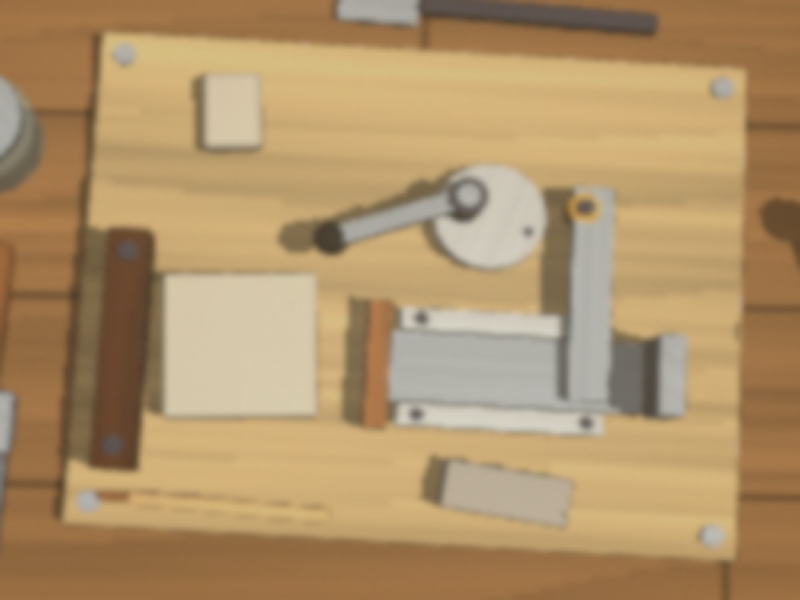

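The crop confirms the 90 mm pale block, between pad and fence, as the blank. The dark spot on the cam faces the roller, so the cam is high: lever about 0.35 rad, cam about 2.75. Next I'll work out tool axes and waypoints.

```bash
cat >> h.py <<'E'
th=1.5356; Rm=np.array([[np.cos(th),-np.sin(th)],[np.sin(th),np.cos(th)]]); t=np.array([.4765,-.0225])
def j2w(p): return Rm@np.array(p)+t
def w2j(p): return Rm.T@(np.array(p)[:2]-t)
def st():
    s=bot.sense();T=R.from_euler('xyz',s['ee_rot']).as_matrix()
    print('t',s['t'],'jig',np.round(w2j(s['position'])*1e3,1),'z',round(s['position'][2]*1e3,1),'F',np.round(s['ft_force'],1),'tool y,z in jig',np.round(Rm.T@T[:2,1],3),np.round(Rm.T@T[:2,2],3));return s,T
def units(p,z): # shift from measured pose to jig point p, TCP height z
    s,T=st();d=np.array([*j2w(p),z])-s['position'];return np.round(T.T@d/.03,2)
E
python3 - <<'E'
from h import *
s,T=st()
yj,zj=Rm.T@T[:2,1],Rm.T@T[:2,2]
print(T[:,0])
a=np.arctan2(zj[1],zj[0]);print('tool z angle in jig',a)
def way(ph):
    u=np.array([np.cos(ph),np.sin(ph)]);n=np.array([-u[1],u[0]])
    # assume turned so tool y along jig y
    sup=17.5*abs(n[1])+9*abs(n[0])
    return np.array([-21,-105])+52*u+(6+sup)*n
for ph in(.35,0,-.4,-.8,-1.2,-1.6,-2.0,-2.4):print(ph,np.round(way(ph),1))
print(units([.02,-.03],.2))
E
```

```text
t 0.15 jig [603.2 295. ] z 246.1 F [ 1.  -0.1  0.1] tool y,z in jig [ 0.957 -0.291] [-0.291 -0.957]
[-3.66289111e-04 -1.34459767e-03 -9.99999029e-01]
tool z angle in jig -1.866341580733068
0.35 [ 19.1 -63.2]
0 [ 31.  -81.5]
-0.4 [  36.9 -101.6]
-0.8 [  32.9 -125.1]
-1.2 [  17.2 -146. ]
-1.6 [  -7.  -157.4]
-2.0 [ -23.1 -161.2]
-2.4 [ -42.5 -158.5]
t 0.15 jig [603.2 295. ] z 246.1 F [ 1.  -0.1  0.1] tool y,z in jig [ 0.957 -0.291] [-0.291 -0.957]
[  1.56 -15.44  16.03]
```

```bash
python3 -m pendant '[{"hand":0,"x":0,"y":0,"z":0,"turn":-1},{"hand":0,"x":0,"y":0,"z":0,"turn":-1},{"hand":0,"x":0,"y":0,"z":0,"turn":-0.83},{"hand":0,"x":0,"y":-0.5,"z":0.3,"turn":0},{"hand":0,"x":0,"y":-1,"z":0.6,"turn":0},{"hand":0,"x":0,"y":-1,"z":0.6,"turn":0},{"hand":0,"x":0,"y":-1,"z":0.6,"turn":0},{"hand":0,"x":0,"y":-1,"z":0.6,"turn":0}]'; python3 - <<'E'
from h import *
print(units([.015,-.045],.2))
s=bot.snapshot('top')
for n,p,z in(('mallet handle top',(552,254),.19),('mallet head',(526,264),.07)):print(n,np.round(w2j(onz(s,p,z)),3))
def way(ph):
    u=np.array([np.cos(ph),np.sin(ph)]);n=np.array([-u[1],u[0]])
    sup=17.5*abs(n[0])+9*abs(n[1])
    return np.array([-21,-105])+48*u+(6+sup)*n
for ph in(.35,0,-.4,-.8,-1.2,-1.6,-2.0,-2.2,-2.4):print(ph,np.round(way(ph),1))
E
```

```text
t: 0.95
position: [0.2798, 0.452, 0.2465]
ee_rot: [-1.7, 1.57, -1.734]
ft_force: [0.9, 0.0, -0.4]
grip_width: 0.0266
t 0.95 jig [467.3 213.3] z 246.5 F [ 0.9  0.  -0.4] tool y,z in jig [1.    0.001] [ 0.001 -1.   ]
[  1.56 -15.08   8.6 ]
mallet handle top [-0.304 -0.088]
mallet head [-0.302 -0.086]
0.35 [ 17.1 -69.3]
0 [ 27. -90.]
-0.4 [  31.4 -104.3]
-0.8 [  30.2 -122.1]
-1.2 [  20.2 -140.5]
-1.6 [   1.3 -153.7]
-2.0 [ -17.6 -159.3]
-2.2 [ -28.7 -158.8]
-2.4 [ -39.9 -155.5]
```

```bash
python3 -m pendant '[{"hand":0,"x":0,"y":-1,"z":0.57,"turn":0},{"hand":0,"x":0,"y":-1,"z":0.57,"turn":0},{"hand":0,"x":0,"y":-1,"z":0.57,"turn":0},{"hand":0,"x":0,"y":-1,"z":0.57,"turn":0},{"hand":0,"x":0,"y":-1,"z":0.57,"turn":0},{"hand":0,"x":0,"y":-1,"z":0.57,"turn":0},{"hand":0,"x":0,"y":-1,"z":0.57,"turn":0},{"hand":0,"x":0,"y":-1,"z":0.57,"turn":0}]'; python3 -m pendant '[{"hand":0,"x":0,"y":-1,"z":0.57,"turn":0},{"hand":0,"x":0,"y":-1,"z":0.57,"turn":0},{"hand":0,"x":0,"y":-1,"z":0.57,"turn":0},{"hand":0,"x":0,"y":-1,"z":0.57,"turn":0},{"hand":0,"x":0.5,"y":-1,"z":0.57,"turn":0},{"hand":0,"x":1,"y":-1,"z":0.57,"turn":0},{"hand":0,"x":1,"y":-1,"z":0.57,"turn":0},{"hand":0,"x":0,"y":0,"z":0,"turn":0}]';  python3 - <<'E'
from h import *
print(units([.013,-.045],.065))
s=snap('side','s1.png');f=s['frame']
cv2.imwrite('pics/s1.png',cv2.resize(f[180:400,180:440],None,fx=3,fy=2.7,interpolation=cv2.INTER_CUBIC)[:,:,::-1])
E
```

```text
t: 1.8
position: [0.4083, 0.2077, 0.2467]
ee_rot: [1.362, 1.571, 1.328]
ft_force: [-0.3, -0.1, 0.2]
grip_width: 0.0009
t: 2.6
position: [0.5195, -0.0111, 0.168]
ee_rot: [-2.527, 1.564, -2.57]
ft_force: [0.0, -0.1, -0.4]
grip_width: -0.0001
t 2.6 jig [ 12.9 -42.6] z 168.0 F [ 0.  -0.1 -0.4] tool y,z in jig [ 1.    -0.007] [-0.007 -1.   ]
[3.43 0.02 0.1 ]
```

View pics/s1.png

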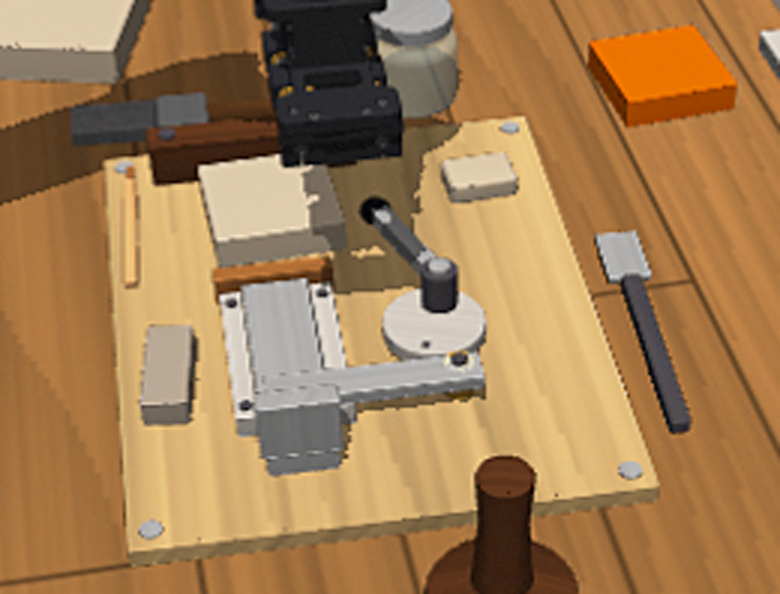

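The fingers hang above the gap between stone and lever (crop 335,150), with nothing touched. Descending.

```bash
python3 -m pendant '[{"hand":0,"x":1,"y":0,"z":0,"turn":0},{"hand":0,"x":1,"y":0,"z":0,"turn":0},{"hand":0,"x":0.7,"y":0,"z":0,"turn":0},{"hand":0,"x":0.7,"y":0,"z":0,"turn":0},{"hand":0,"x":0,"y":0,"z":0,"turn":0},{"hand":0,"x":0,"y":0,"z":0,"turn":0}]'; python3 - <<'E'
from h import *
print(units([.017,-.069],.065))
E
```

```text
t: 3.25
position: [0.5204, -0.0038, 0.0705]
ee_rot: [1.009, 1.57, 0.977]
ft_force: [0.3, -0.2, 0.7]
grip_width: 0.0003
t 3.25 jig [ 20.2 -43.2] z 70.5 F [ 0.3 -0.2  0.7] tool y,z in jig [1.    0.002] [ 0.002 -1.   ]
[ 0.18 -0.11  0.86]
```

```bash
python3 -m pendant '[{"hand":0,"x":0.18,"y":-0.1,"z":0.3,"turn":0},{"hand":0,"x":0,"y":0,"z":0.3,"turn":0},{"hand":0,"x":0,"y":0,"z":0.26,"turn":0},{"hand":0,"x":0,"y":0.17,"z":0.35,"turn":0},{"hand":0,"x":0,"y":0.17,"z":0.35,"turn":0},{"hand":0,"x":0,"y":0.15,"z":0.48,"turn":0},{"hand":0,"x":0,"y":0,"z":0,"turn":0}]'; python3 - <<'E'
from h import *
print(units([.0302,-.122],.065))
s=snap('side');f=s['frame']
cv2.imwrite('pics/s2.png',cv2.resize(f[180:400,180:440],None,fx=3,fy=2.7,interpolation=cv2.INTER_CUBIC)[:,:,::-1])
E
```

```text
t: 3.95
position: [0.5809, 0.0033, 0.064]
ee_rot: [-2.728, 1.567, -2.764]
ft_force: [-2.6, -0.6, -0.2]
grip_width: 0.0007
t 3.95 jig [  29.5 -103.4] z 64.0 F [-2.6 -0.6 -0.2] tool y,z in jig [ 1.    -0.001] [-0.001 -1.   ]
[-0.04  0.03  0.62]
```

View pics/s2.png

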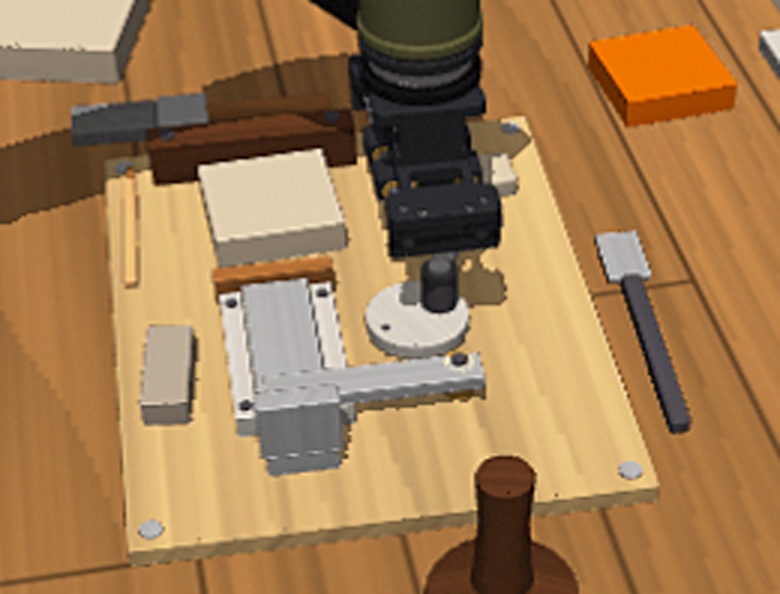

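The cam is turning: its dark spot has moved from (425,343) to (385,327), with 2.6 N on the tip. Continuing round.

```bash
python3 -m pendant '[{"hand":0,"x":-0.03,"y":0.02,"z":0.31,"turn":0},{"hand":0,"x":0,"y":0.01,"z":0.31,"turn":0},{"hand":0,"x":0,"y":-0.14,"z":0.31,"turn":0},{"hand":0,"x":0,"y":-0.2,"z":0.31,"turn":0},{"hand":0,"x":0,"y":-0.28,"z":0.25,"turn":0},{"hand":0,"x":0,"y":-0.35,"z":0.2,"turn":0},{"hand":0,"x":0,"y":0,"z":0,"turn":0}]'; python3 - <<'E'
from h import *
print(units([-.0176,-.159],.065))
E
python3 -m pendant '[{"hand":0,"x":0,"y":-0.31,"z":0.1,"turn":0},{"hand":0,"x":0,"y":-0.31,"z":0.07,"turn":0},{"hand":0,"x":0,"y":0,"z":0,"turn":0}]'; python3 - <<'E'
from h import *
print(units([-.0399,-.1555],.065))
s=snap('top');f=s['frame']
cv2.imwrite('pics/t2.png',cv2.resize(f[180:380,230:480],None,fx=3.2,fy=3,interpolation=cv2.INTER_CUBIC)[:,:,::-1])
s=snap('side');f=s['frame']
cv2.imwrite('pics/s3.png',cv2.resize(f[180:400,180:440],None,fx=3,fy=2.7,interpolation=cv2.INTER_CUBIC)[:,:,::-1])
E
```

```text
t: 4.7
position: [0.6324, -0.0263, 0.0654]
ee_rot: [0.336, 1.569, 0.299]
ft_force: [-0.0, -0.2, 0.2]
grip_width: 0.0007
t 4.7 jig [   1.7 -155.9] z 65.4 F [-0.  -0.2  0.2] tool y,z in jig [ 1.    -0.001] [-0.001 -1.   ]
[ 0.01 -0.64  0.1 ]
t: 5.0
position: [0.6365, -0.0441, 0.0655]
ee_rot: [0.731, 1.569, 0.696]
ft_force: [-0.3, 1.1, -0.8]
grip_width: 0.0006
t 5.0 jig [ -16.  -160.6] z 65.5 F [-0.3  1.1 -0.8] tool y,z in jig [1. 0.] [ 0. -1.]
[ 0.02 -0.8  -0.17]
```

View pics/s3.png

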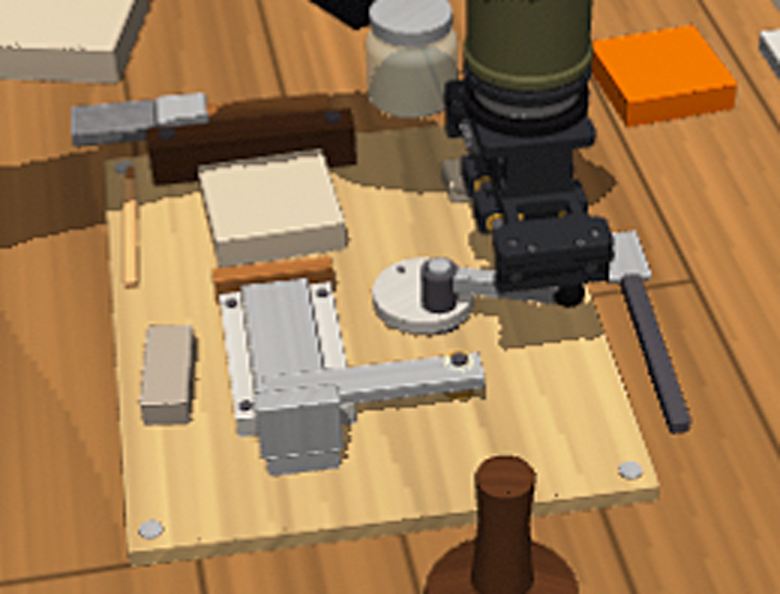

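The lever now points roughly jig -y, with the ball at (569,293). That is about -1.8 rad, a little short of the finger model, so I'll aim slightly past.

```bash
python3 -m pendant '[{"hand":0,"x":0,"y":-0.32,"z":0,"turn":0},{"hand":0,"x":0,"y":-0.31,"z":-0.08,"turn":0},{"hand":0,"x":0,"y":-0.3,"z":-0.15,"turn":0},{"hand":0,"x":0,"y":-0.3,"z":-0.21,"turn":0},{"hand":0,"x":0,"y":0,"z":0,"turn":0},{"hand":0,"x":0,"y":0,"z":0,"turn":0}]'; python3 - <<'E'
from h import *
st()
s=snap('side');f=s['frame']
cv2.imwrite('pics/s4.png',cv2.resize(f[180:400,180:440],None,fx=3,fy=2.7,interpolation=cv2.INTER_CUBIC)[:,:,::-1])
for ph in (-1.95,-2.2,-2.4,-2.6,-2.85):
    p=proj(s,[*j2w([-.021+.084*np.cos(ph),-.105+.084*np.sin(ph)]),.062]);print(ph,np.round((p-180)*[3,2.7]))
E
```

```text
t: 5.7
position: [0.6219, -0.0814, 0.0655]
ee_rot: [-0.794, 1.569, -0.829]
ft_force: [0.5, -0.2, -0.0]
grip_width: 0.0006
t 5.7 jig [ -53.8 -147.4] z 65.5 F [ 0.5 -0.2 -0. ] tool y,z in jig [1. 0.] [ 0. -1.]
-1.95 [566. 293.]
-2.2 [557. 314.]
-2.4 [544. 328.]
-2.6 [526. 341.]
-2.85 [499. 354.]
```

View pics/s4.png

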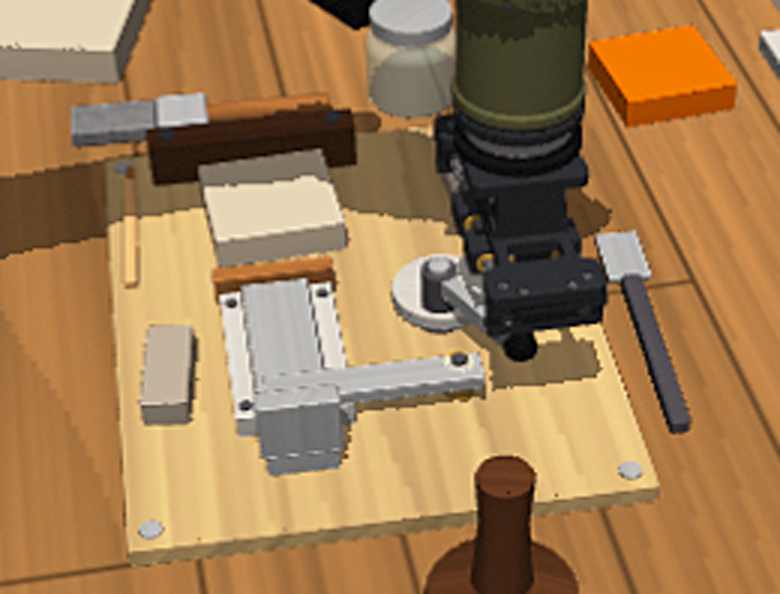

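The ball is at (519,345), giving lever about -2.65 and cam about -0.25: low. I'll back off, lift and verify.

```bash
python3 -m pendant '[{"hand":0,"x":0,"y":0.25,"z":0.4,"turn":0},{"hand":0,"x":-1,"y":0,"z":0,"turn":0},{"hand":0,"x":-1,"y":0,"z":0,"turn":0},{"hand":0,"x":-1,"y":0,"z":0,"turn":0},{"hand":0,"x":-1,"y":0,"z":0,"turn":0},{"hand":0,"x":-1,"y":0.8,"z":-1,"turn":-1},{"hand":0,"x":0,"y":0,"z":0,"turn":-1},{"hand":0,"x":0,"y":0,"z":0,"turn":-1}]'; python3 -m pendant '[{"hand":0,"x":0,"y":0,"z":0,"turn":-1},{"hand":0,"x":0,"y":0,"z":0,"turn":-1},{"hand":0,"x":0,"y":0,"z":0,"turn":-1},{"hand":0,"x":0,"y":0,"z":0,"turn":-1},{"hand":0,"x":0,"y":0,"z":0,"turn":-1},{"hand":0,"x":0,"y":0,"z":0,"turn":-1},{"hand":0,"x":0,"y":0,"z":0,"turn":-1},{"hand":0,"x":0,"y":0,"z":0,"turn":-1}]';  python3 -m pendant '[{"hand":0,"x":0,"y":0,"z":0,"turn":-1},{"hand":0,"x":0,"y":0,"z":0,"turn":-1},{"hand":0,"x":0,"y":0,"z":0,"turn":-1},{"hand":0,"x":0,"y":0,"z":0,"turn":-1},{"hand":0,"x":0,"y":0,"z":0,"turn":0}]'; python3 - <<'E'
from h import *
s=snap('side');f=s['frame']
cv2.imwrite('pics/s5.png',cv2.resize(f[180:400,180:440],None,fx=3,fy=2.7,interpolation=cv2.INTER_CUBIC)[:,:,::-1])
for p in ([-.15,0],[-.15,.025],[-.15,-.025]):print(np.round((proj(s,[*j2w(p),.087])-180)*[3,2.7]))
print(units([-.185,0],.2), bot.sense()['q'])
E
```

```text
t: 6.55
position: [0.6046, -0.0481, 0.2167]
ee_rot: [-0.869, 1.569, -0.583]
ft_force: [0.2, -0.5, -0.6]
grip_width: 0.0005
t: 7.35
position: [0.6045, -0.0492, 0.2151]
ee_rot: [-2.987, 1.569, -1.866]
ft_force: [0.1, 0.4, -0.5]
grip_width: 0.0006
t: 7.85
position: [0.6045, -0.0492, 0.2148]
ee_rot: [2.334, 1.57, -2.413]
ft_force: [-0.3, -0.0, -0.1]
grip_width: 0.0004
[298. 408.]
[255. 413.]
[340. 403.]
t 7.9 jig [ -22.  -128.8] z 214.9 F [-0.9  0.1 -0.5] tool y,z in jig [0.002 1.   ] [ 1.    -0.002]
[ 0.5   4.28 -5.44] [ 0.43243527  0.80750538 -0.79977493  1.63899545  0.6692019   0.98973956
  2.50862188]
```

View pics/s5.png

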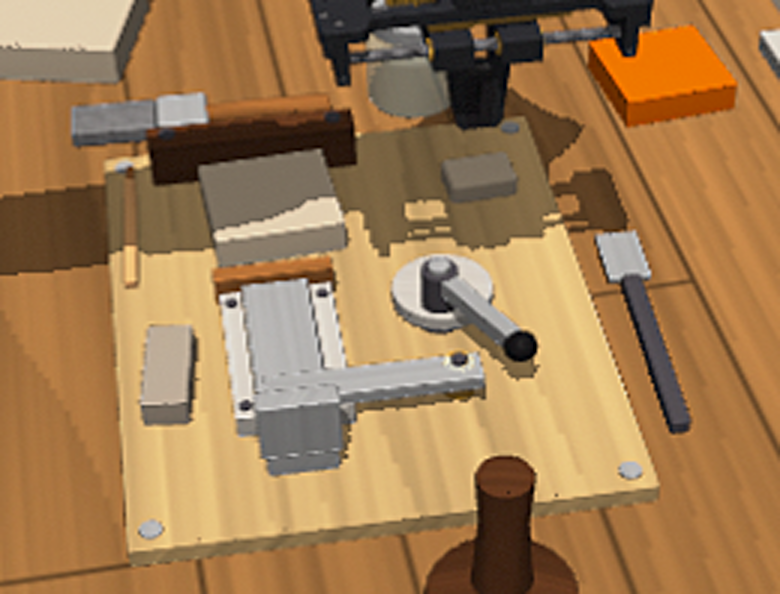

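Cam confirmed low: ball at (520,345), slide still back, nothing else moved. Joint 7 (2.51) is near its 2.66 limit, so I'll turn the hand the other way round (half turn) before going to the plate.

```bash
python3 -m pendant '[{"hand":0,"x":0,"y":0,"z":0,"turn":1},{"hand":0,"x":0,"y":0,"z":0,"turn":1},{"hand":0,"x":0,"y":0,"z":0,"turn":1},{"hand":0,"x":0,"y":0,"z":0,"turn":1},{"hand":0,"x":0,"y":0,"z":0,"turn":1},{"hand":0,"x":0,"y":0,"z":0,"turn":1},{"hand":0,"x":0,"y":0,"z":0,"turn":1},{"hand":0,"x":0,"y":0,"z":0,"turn":1}]'; python3 -m pendant '[{"hand":0,"x":0,"y":0,"z":0,"turn":1},{"hand":0,"x":0,"y":0,"z":0,"turn":1},{"hand":0,"x":0,"y":0,"z":0,"turn":1},{"hand":0,"x":0,"y":0,"z":0,"turn":1},{"hand":0,"x":0,"y":0,"z":0,"turn":1},{"hand":0,"x":0,"y":0,"z":0,"turn":1},{"hand":0,"x":0,"y":0,"z":0,"turn":1},{"hand":0,"x":0,"y":0,"z":0,"turn":1}]' ; python3 -m pendant '[{"hand":0,"x":0,"y":0,"z":0,"turn":1},{"hand":0,"x":0,"y":0,"z":0,"turn":1},{"hand":0,"x":0,"y":0,"z":0,"turn":1},{"hand":0,"x":0,"y":0,"z":0,"turn":1},{"hand":0,"x":0,"y":0,"z":0,"turn":1},{"hand":0,"x":0,"y":0,"z":0,"turn":1},{"hand":0,"x":0,"y":0,"z":0,"turn":1},{"hand":0,"x":0,"y":0,"z":0,"turn":1}]' ; python3 -m pendant '[{"hand":0,"x":0,"y":0,"z":0,"turn":1},{"hand":0,"x":0,"y":0,"z":0,"turn":1},{"hand":0,"x":0,"y":0,"z":0,"turn":1},{"hand":0,"x":0,"y":0,"z":0,"turn":1},{"hand":0,"x":0,"y":0,"z":0,"turn":1},{"hand":0,"x":0,"y":0,"z":0,"turn":1},{"hand":0,"x":0,"y":0,"z":0,"turn":0}]';  python3 - <<'E'
from h import *
print(units([-.19,0],.2), bot.sense()['q'])
E
```

```text
t: 8.7
position: [0.6046, -0.0488, 0.2153]
ee_rot: [-2.061, 1.57, -1.369]
ft_force: [0.5, 0.7, -0.2]
grip_width: 0.0007
t: 9.5
position: [0.6046, -0.0487, 0.2154]
ee_rot: [-0.827, 1.57, -0.974]
ft_force: [0.6, -0.7, -0.6]
grip_width: 0.0004
t: 10.3
position: [0.6046, -0.0485, 0.2154]
ee_rot: [0.397, 1.57, -0.586]
ft_force: [-0.3, 0.2, 0.5]
grip_width: 0.0005
t: 11.0
position: [0.6046, -0.0483, 0.2154]
ee_rot: [0.661, 1.57, -0.946]
ft_force: [0.5, -0.0, -0.4]
grip_width: -0.0
t 11.0 jig [ -21.3 -129. ] z 215.4 F [ 0.5 -0.  -0.4] tool y,z in jig [-0.001 -1.   ] [-1.     0.001]
[ 0.52 -4.29  5.63] [-0.04300235  0.70051112  0.08202056  1.66594203 -0.07450838  0.77775092
  0.03657501]
```

```bash
python3 -m pendant '[{"hand":0,"x":0,"y":-1,"z":0.5,"turn":0},{"hand":0,"x":0,"y":-1,"z":0.7,"turn":0},{"hand":0,"x":0,"y":-1,"z":0.93,"turn":0},{"hand":0,"x":0,"y":-0.79,"z":1,"turn":0},{"hand":0,"x":0,"y":-0.5,"z":1,"turn":0},{"hand":0,"x":0,"y":0,"z":1,"turn":0},{"hand":0,"x":0,"y":0,"z":0.5,"turn":0},{"hand":0,"x":0,"y":0,"z":0,"turn":0}]';  python3 - <<'E'
from h import *
print(units([-.185,0],.073), bot.sense()['q'])
E
```

```text
t: 11.8
position: [0.4697, -0.2158, 0.2156]
ee_rot: [0.509, 1.569, -1.1]
ft_force: [0.3, 0.4, 0.7]
grip_width: 0.0006
t 11.8 jig [-193.5   -0. ] z 215.6 F [0.3 0.4 0.7] tool y,z in jig [-0.003 -1.   ] [-1.     0.003]
[ 4.75 -0.01 -0.29] [ 0.31601145  0.5927726   0.03930281  1.93219445 -0.03547707  0.61571126
  0.33940232]
```

```bash
python3 -m pendant '[{"hand":0,"x":1,"y":0,"z":0,"turn":0},{"hand":0,"x":1,"y":0,"z":0,"turn":0},{"hand":0,"x":1,"y":0,"z":0,"turn":0},{"hand":0,"x":1,"y":0,"z":0,"turn":0},{"hand":0,"x":0.8,"y":0,"z":0,"turn":0},{"hand":0,"x":0,"y":0,"z":0,"turn":0},{"hand":0,"x":0,"y":0,"z":-0.2,"turn":0},{"hand":0,"x":0,"y":0,"z":-0.2,"turn":0}]';  python3 - <<'E'
from h import *
print(units([-.165,0],.068))
E
python3 -m pendant '[{"hand":0,"x":0,"y":0,"z":-0.15,"turn":0},{"hand":0,"x":0,"y":0,"z":-0.15,"turn":0},{"hand":0,"x":0,"y":0,"z":-0.15,"turn":0},{"hand":0,"x":0,"y":0,"z":-0.15,"turn":0},{"hand":0,"x":0,"y":0,"z":-0.15,"turn":0},{"hand":0,"x":0,"y":0,"z":0,"turn":0}]';  python3 - <<'E'
from h import *
st()
E
```

```text
t: 12.6
position: [0.4714, -0.2002, 0.0724]
ee_rot: [1.517, 1.569, -0.088]
ft_force: [0.0, 0.0, 1.1]
grip_width: 0.0006
t 12.6 jig [-177.8   -1.2] z 72.4 F [0.  0.  1.1] tool y,z in jig [ 0.001 -1.   ] [-1.    -0.001]
[ 0.15 -0.04 -0.43]
t: 13.2
position: [0.4713, -0.1781, 0.0713]
ee_rot: [0.778, 1.571, -0.827]
ft_force: [-0.5, 1.3, 0.0]
grip_width: 0.0005
t 13.2 jig [-155.7   -0.3] z 71.3 F [-0.5  1.3  0. ] tool y,z in jig [ 0.001 -1.   ] [-1.    -0.001]
```

```bash
python3 -m pendant '[{"hand":0,"x":0,"y":0,"z":-0.15,"turn":0},{"hand":0,"x":0,"y":0,"z":-0.15,"turn":0},{"hand":0,"x":0,"y":0,"z":-0.15,"turn":0},{"hand":0,"x":0,"y":0,"z":-0.15,"turn":0},{"hand":0,"x":0,"y":0,"z":0,"turn":0}]'; python3 -m pendant '[{"hand":0,"x":0,"y":0,"z":-0.15,"turn":0},{"hand":0,"x":0,"y":0,"z":-0.15,"turn":0},{"hand":0,"x":0,"y":0,"z":-0.1,"turn":0},{"hand":0,"x":0,"y":0,"z":0,"turn":0}]';  python3 - <<'E'
from h import *
st()
s=snap('top');f=s['frame']
cv2.imwrite('pics/t6.png',cv2.resize(f[180:380,230:480],None,fx=3.2,fy=3,interpolation=cv2.INTER_CUBIC)[:,:,::-1])
E
```

```text
t: 13.7
position: [0.472, -0.1593, 0.0712]
ee_rot: [-3.087, 1.57, 1.592]
ft_force: [0.4, -1.5, 2.0]
grip_width: 0.0002
t: 14.1
position: [0.4725, -0.149, 0.0712]
ee_rot: [0.467, 1.569, -1.139]
ft_force: [-0.2, -5.4, -0.3]
grip_width: 0.0004
t 14.1 jig [-126.6   -0.4] z 71.2 F [-0.2 -5.4 -0.3] tool y,z in jig [-0. -1.] [-1.  0.]
```

View pics/t6.png

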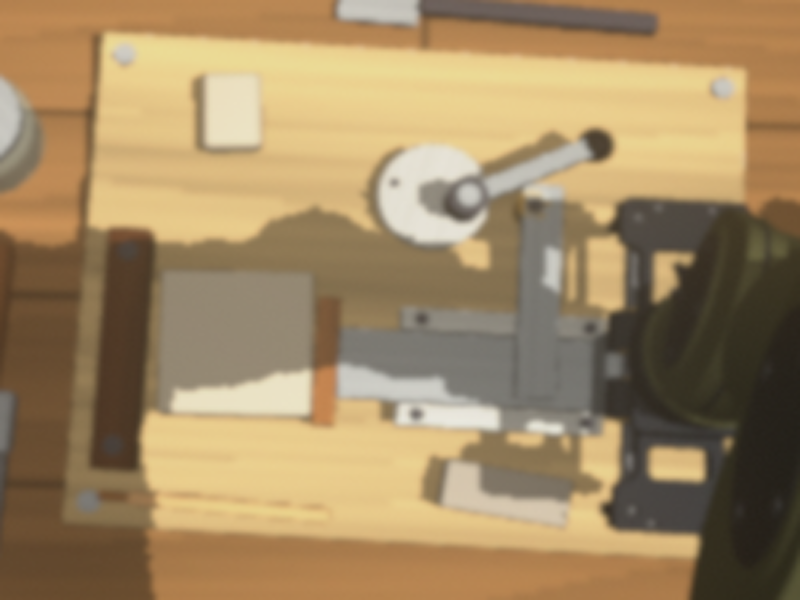

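The pad has met the stone at crop x≈315, the stone is a few mm off the fence, and the cam lever is still at low. I'll push on in small steps and watch the force.

```bash
python3 -m pendant '[{"hand":0,"x":0,"y":0,"z":-0.1,"turn":0},{"hand":0,"x":0,"y":0,"z":-0.1,"turn":0},{"hand":0,"x":0,"y":0,"z":0,"turn":0}]'; python3 -m pendant '[{"hand":0,"x":0,"y":0,"z":-0.1,"turn":0},{"hand":0,"x":0,"y":0,"z":0,"turn":0}]';  python3 -m pendant '[{"hand":0,"x":0,"y":0,"z":-0.05,"turn":0},{"hand":0,"x":0,"y":0,"z":0,"turn":0}]'; python3 - <<'E'
from h import *
st()
E
```

```text
t: 14.45
position: [0.4727, -0.1435, 0.0713]
ee_rot: [0.43, 1.569, -1.177]
ft_force: [-0.8, -5.7, -0.6]
grip_width: 0.0006
t: 14.65
position: [0.4728, -0.1409, 0.0713]
ee_rot: [0.413, 1.568, -1.194]
ft_force: [0.2, -7.4, -1.2]
grip_width: 0.0004
t: 14.85
position: [0.4728, -0.1397, 0.0712]
ee_rot: [0.368, 1.568, -1.239]
ft_force: [0.6, -8.2, 1.1]
grip_width: 0.0004
t 14.85 jig [-117.3   -0.4] z 71.2 F [ 0.6 -8.2  1.1] tool y,z in jig [-0.001 -1.   ] [-1.     0.001]
```

```bash
for i in 1; do python3 -m pendant '[{"hand":0,"x":0,"y":0,"z":-0.06,"turn":0},{"hand":0,"x":0,"y":0,"z":0,"turn":0}]'; python3 -m pendant '[{"hand":0,"x":0,"y":0,"z":-0.06,"turn":0},{"hand":0,"x":0,"y":0,"z":0,"turn":0}]'; done; python3 - <<'E'
from h import *
st()
E
```

```text
t: 15.05
position: [0.4728, -0.1392, 0.0713]
ee_rot: [0.299, 1.567, -1.31]
ft_force: [-0.4, -10.7, 0.2]
grip_width: 0.0004
t: 15.25
position: [0.4728, -0.1392, 0.0713]
ee_rot: [0.271, 1.564, -1.34]
ft_force: [0.4, -14.1, -0.9]
grip_width: 0.0003
t 15.25 jig [-116.7   -0.4] z 71.3 F [  0.4 -14.1  -0.9] tool y,z in jig [-0.004 -1.   ] [-1.     0.004]
```

The force is rising without motion, so the stone is on the fence. One more firm press, then back off, lift and check.

```bash
python3 -m pendant '[{"hand":0,"x":0,"y":0,"z":-0.08,"turn":0},{"hand":0,"x":0,"y":0,"z":0,"turn":0},{"hand":0,"x":0,"y":0,"z":0,"turn":0}]'; python3 -c "
from h import *
st()"; python3 -m pendant '[{"hand":0,"x":0,"y":0,"z":0.4,"turn":0},{"hand":0,"x":0,"y":0,"z":0.8,"turn":0},{"hand":0,"x":0,"y":0,"z":0.3,"turn":0},{"hand":0,"x":-1,"y":0,"z":0,"turn":0},{"hand":0,"x":-1,"y":0,"z":0,"turn":0},{"hand":0,"x":-1,"y":0,"z":0,"turn":0},{"hand":0,"x":-1,"y":0,"z":0,"turn":0},{"hand":0,"x":-1,"y":0,"z":0,"turn":0}]'; python3 -m pendant '[{"hand":0,"x":-1,"y":0,"z":0.6,"turn":0},{"hand":0,"x":-0.3,"y":-1,"z":0.6,"turn":0},{"hand":0,"x":0,"y":-1,"z":0.6,"turn":0},{"hand":0,"x":0,"y":-1,"z":0.6,"turn":0},{"hand":0,"x":0,"y":0,"z":0,"turn":0}]';  python3 - <<'E'
from h import *
st()
s=snap('top');f=s['frame']
cv2.imwrite('pics/t7.png',cv2.resize(f[180:380,230:480],None,fx=3.2,fy=3,interpolation=cv2.INTER_CUBIC)[:,:,::-1])
w=lambda c,z:w2j(onz(s,(230+c[0]/3.2,180+c[1]/3),z))
# stone by mask of pale pixels at its place
hsv=cv2.cvtColor(f,cv2.COLOR_RGB2HSV);print('stone px',f[295,300],'board',f[330,310],'pad',f[300,332])
for ph in(-2.4,-2.6,-2.7,-2.85):
    p=proj(s,[*j2w([-.021+.084*np.cos(ph),-.105+.084*np.sin(ph)]),.062]);print(ph,np.round((p-[230,180])*[3.2,3]))
for n,P in(('stone corners expected home',[[.162,.045,.048],[.162,-.045,.048],[.072,.045,.048],[.072,-.045,.048]]),('pad front top',[[.072,.04,.046],[.072,-.04,.046]])):
    for q in P: print(n,q,np.round((proj(s,[*j2w(q[:2]),q[2]])-[230,180])*[3.2,3]))
E
```

```text
t: 15.55
position: [0.4728, -0.1391, 0.0714]
ee_rot: [0.242, 1.562, -1.371]
ft_force: [-0.2, -19.0, -2.4]
grip_width: 0.0006
t 15.55 jig [-116.7   -0.4] z 71.4 F [ -0.2 -19.   -2.4] tool y,z in jig [-0.007 -1.   ] [-1.     0.007]
t: 16.35
position: [0.471, -0.1749, 0.2222]
ee_rot: [-2.683, 1.568, 1.998]
ft_force: [0.7, 0.2, -0.3]
grip_width: 0.0004
t: 16.85
position: [0.3741, -0.2464, 0.2601]
ee_rot: [-1.839, 1.566, 2.835]
ft_force: [0.6, 0.6, -0.2]
grip_width: 0.0004
t 16.85 jig [-227.3   94.4] z 260.1 F [ 0.6  0.6 -0.2] tool y,z in jig [-0.004 -1.   ] [-1.     0.004]
stone px [224 213 183] board [131 111  78] pad [117 113 106]
-2.4 [574. 116.]
-2.6 [591. 138.]
-2.7 [597. 150.]
-2.85 [604. 168.]
stone corners expected home [0.162, 0.045, 0.048] [140. 425.]
stone corners expected home [0.162, -0.045, 0.048] [150. 281.]
stone corners expected home [0.072, 0.045, 0.048] [295. 433.]
stone corners expected home [0.072, -0.045, 0.048] [303. 288.]
pad front top [0.072, 0.04, 0.046] [295. 425.]
pad front top [0.072, -0.04, 0.046] [302. 297.]
```

View pics/t7.png

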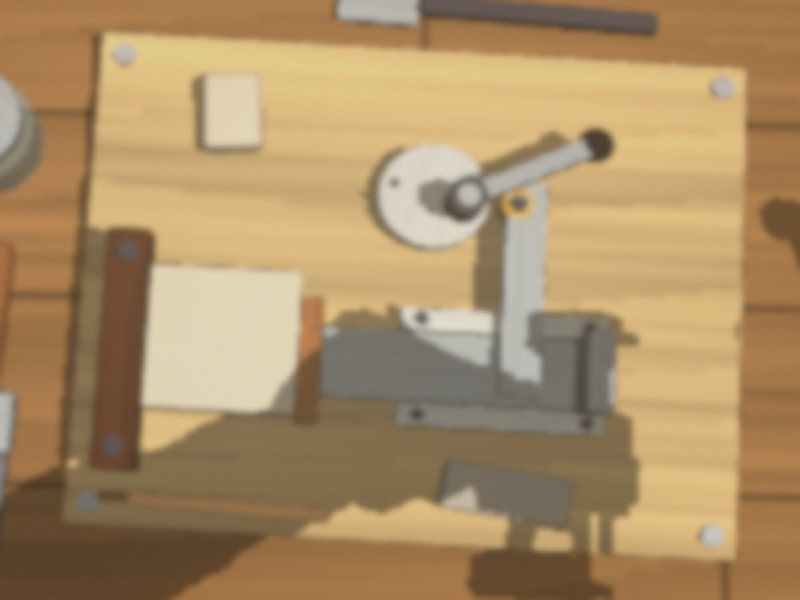

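The stone's front edge runs from (151,265) to (142,405) along the fence face. Its back edge, (302,272) to (295,412), lies on the predicted home line. The ball at (597,145) gives cam about -0.26, and the bystanders have not moved. Handing in.

```bash
python3 -c "
from station import bot
print(bot.close_job())"
```

```text
the job is handed in; nothing more can be done
None
```

The job is done and handed in at about 17 s of the 54 s allowed; the hand-in gave no verdict. I swung the cam clockwise from about 2.75 rad to its low side using closed fingertips on the lever. I then pushed the slide by its rear plate until the stone stopped against the fence. There the push force rose from 8 to 19 N with no further motion, and I backed the hand off and lifted it clear.

What the last checks showed:
- **Cam:** about -0.26 rad by the ball's position. That is inside the ±0.45 limit but not centred; my finger model left it slightly past low.
- **Stone:** its front edge lies along the fence, and its back edge is on the predicted home line to within a pixel or so, so the slide is at about 42 mm. It looks square to the fence, and sits about 10 mm to the cam side of the centre line, within the 30 mm allowed.
- **Bystanders:** those in the last picture have not visibly moved. The brush, and most of the jar and mallet, were outside that crop; the hand never went near the brush or jar and kept clear of the mallet.

One estimate was off: partway round, I read the lever by eye as -1.8 rad when projection later put it at about -1.95. That is why the cam ended slightly past low. No check failed.

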